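# Hang the silver pail on the inspection hanger by its swing bail

### The job

Raise the flat-lying swing bail of the small metal pail upright while the pail stays standing where it is, then carry the pail by its bail to the two-pronged hanger and hook the bail over both prongs so that the pail hangs level and free of the table. It is a collection piece: ease it down until you feel the prongs take its weight before you let go (no dropping it on), never press hard on the hanger, and leave everything else on the table as it is.

Things in the scene. Friction and masses are not known exactly. Their poses are not given: they have to be found in the camera images.
- pail: Loose round bright-steel pail, open at the top, 100 mm across the rim, 76 mm across the foot, 85 mm tall, 0.4 to 0.65 kg with its bail (not known beforehand), walls 4 mm. Origin: centre of its underside; z up its axis. Its bail turns on two ears at y = +57 and -57 mm, 72 mm above the underside: the pivot line runs along the pail's y axis.
- bail (a joint): Angle of the bail about its pivots (rad): 0 = lying flat, level, sticking out on the pail's -x side; 1.57 = upright over the pail; it can go on to 2.6. Stiff pivots (about 0.045 N m of friction): it stays at whatever angle it is left. A hard grip keeps the bar from turning in the pads; 3 N of push along the bail tips or drags the pail: grip lightly (about 4 N) and yield to the force felt.
- bail_mid (a point): Middle of the bail's straight crown bar, on the bar's own axis. The bail is an 8 mm round steel bar: two side arms 114 mm apart that draw in to a straight crown bar 88 mm long, parallel to the pail's y axis and 95 mm from the pivot line. Lying flat, the crown is 72 mm above the table and 45 mm clear of the pail's rim. This frame's y axis runs along the crown bar.
- hanger: Fixed steel hanger: base plate 200 x 140 x 12 mm, an 18 mm post standing 115 mm behind the seats (+x side), two parallel prongs reaching out from it to the -x side. Origin: on the table right below the middle between the two seats; x from prong tips to post, y across the prongs, z up. Post, clamp and prong arms reach at most 25 mm above the seated bar's axis.
- prong_tips (a point): Nominal midpoint between the tops of the two upturned prong tips, 19 mm ahead (-x) of the seats and 18 mm above the seated bar's axis. Prongs: 8 mm round bar centred 26 mm either side (44 mm free between them, as far back as 89 mm behind the seats). Behind each tip is the seat: a U-shaped dip with a level floor, 26 mm deep; the bar has about 7 mm of play in it fore and aft.
- seat_mark (a point): Nominal place of the crown bar's axis when it lies in both seats, 212 mm above the hanger's origin. The bail comes in from -x over the tips, then down. The prongs' clamp is set by hand up to 8 mm above or below this nominal height (tips too), which is not measured: the true seat must be felt or seen. The clamp does not move under the pail's weight or a light push.
- jar: Loose amber glass jar with a white cap, 44 mm across, 55 mm tall; bystander. Origin under its centre.
- fragment: Loose terracotta fragment, 60 x 42 x 22 mm; bystander. Origin under its centre.
- brush: Loose brush lying flat, 150 mm long; bystander.
- carton: Loose white carton, 85 x 60 x 35 mm; bystander. Origin under its centre.
- weight: Loose brass weight, 40 mm across, 35 mm tall; bystander. Origin under its centre.
- dish: Loose white shallow dish, 80 mm across, 22 mm tall; bystander. Origin under its centre.
- spatula: Loose spatula lying flat, 170 mm long; bystander.
There are look-alikes about, which are no part of the job. Leave any green look-alike of the pail alone. What is shaped like the hanger but red is not meant.

How it is judged (in metres and radians):
On the way, in this order (a step that is already met when the one before it is completed fails the run):
1. the bail is upright (within about 12 degrees) on the standing pail (value of joint bail between 1.36 and 1.78 rad and height (world z) of pail below 0.006 m and angle between pail's own z axis and vertical below 0.1 rad), for 0.2 s.
2. the crown bar is in the seats and the prongs carry weight (over 1.5 N) while the fingers still hold the bail (x of bail_mid in the frame of hanger between -0.015 and 0.015 m and y of bail_mid in the frame of hanger between -0.022 and 0.022 m and z of bail_mid in the frame of hanger between 0.192 and 0.23 m and angle between the y axis of bail_mid and the y axis of hanger, either way round below 0.2 rad and contact force between pail and hanger above 1.5 N and contact force between the fingers and pail above 0.5 N), for 0.3 s.
At the end, for the whole second after the job is handed in: Pail hanging still (under 0.05 m/s) on both prongs: crown bar within 15 mm of the seats fore and aft, 22 mm sideways, 20 mm of nominal height, 0.2 rad of square; prongs carrying over 2 N; pail over 20 mm off the table, tilted under 0.2 rad (x of bail_mid in the frame of hanger between -0.015 and 0.015 m and y of bail_mid in the frame of hanger between -0.022 and 0.022 m and z of bail_mid in the frame of hanger between 0.192 and 0.23 m and angle between the y axis of bail_mid and the y axis of hanger, either way round below 0.2 rad and contact force between pail and hanger above 2 N and height (world z) of pail above 0.02 m and angle between pail's own z axis and vertical below 0.2 rad and linear speed of pail below 0.05 m/s); the robot touches nothing.
It fails at once if the pail pressed on the hanger with more than 14 N (contact force between pail and hanger above 14 N).
It fails at once if the pail lifted, tipped or dragged more than 30 mm while its bail is not yet up (value of joint bail below 1.2 rad and (height (world z) of pail above 0.012 m or angle between pail's own z axis and vertical above 0.2 rad or distance of pail from where it was at the start of the episode above 0.03 m)).
It fails at once if a bystander (jar, fragment, brush, carton, weight, dish or spatula) pushed more than 25 mm (distance of any of jar, fragment, brush, carton, weight, dish, spatula from where it was at the start of the episode above 0.025 m).
It also fails if it takes over 72 s, if anything falls off the work surface, if the arm or the gripper's body presses on something with over 40 N, if the wrist force passes 120 N, or if a joint passes its speed limit or range.

### The arm

A 7-joint arm with a two-finger parallel gripper is mounted at the origin on the work surface. World frame = base frame: x ahead of the robot, y to its left, z up, the work surface at z = 0. Lengths are in m, angles in degrees, forces in N, time in s.
With the tool pointing down it reaches from about 0.4 to 0.9 m from the base axis. Payload 5.5 kg.
Tool frame: the origin (TCP) lies midway between the tips of the shut fingers; the grasp point (between the pads) lies 19 mm behind it; z points along the fingers, y is the line along which they close (so a half turn about z gives the same grasp; the last joint's range is limited). The gripper opens to 92 mm and grips with 3 to 60 N. Pads are 19 mm wide; open, the fingers measure 130 mm over their backs; the gripper's body (75 mm by 190 mm) begins 47 mm behind the grasp point.
Start: joints at [-53.388, 28.699, -24.465, 88.831, 12.651, 65.22, -12.049], TCP at [0.239, 0.605, 0.227] pointing down, gripper open.
Joint ranges: [-164.97, 164.97], [-17.58, 116.51], [-87.97, 89.64], [11.32, 138.91], [-80.73, 260.73], [10.89, 115.49], [-147.41, 147.41]. Speed limits (degrees/s): [147.25, 147.25, 180, 180, 180, 180, 180].

### API

Orientations are given as [roll, pitch, yaw] about the fixed x, y, z axes, in that order (R = Rz(yaw) Ry(pitch) Rx(roll)).
In Python, from bench import arm, imaging, job gives the robot as it stands.
- The arm moves only by the shell command python3 -m inch 'ROWS' [OPENING] [FORCE]. ROWS is JSON, a list of rows, each an object with "slide": the shift along the tool's x, y, z in mm, a list of three; "angular": the turn, a rotation vector about the tool's x, y, z in rad, a list of three. In form: [{"slide": [tx, ty, tz], "angular": [wx, wy, wz]}, ...]. A call has 1 to 10 rows; each row shifts and turns the commanded pose from where the row before left it, along the tool's axes as they then stand; what a row does not reach is not made up. A row lasts 1/8 s, in which the tool goes at most 62.5 mm and 10.7 degrees, less where a joint would pass 70% of its speed; a pose out of reach is approached as far as the arm can. A call is refused whole if a number of a shift passes 62.5 or a number of a turn 0.188, either way. A call with a gripper value outside its range is refused whole. OPENING is the finger opening in mm, from 0 to 91.8, set as the call begins (- or left out, the last holds). The fingers move at their own pace and stop on an object; FORCE is the grip in N (left out, the last holds). Time passes only in rows, so rows that do not move let the fingers close. It gives the time, the measured TCP pose, the force, the opening and the grip force at its end, in the units of the state.
- arm.state(): the state, without advancing time (a new reading comes with each control period).
- imaging.grab_frame(name): name is "scene" or "top" or "wrist"; returns (picture, depth): 384x512x3 uint8, red, green, blue; 384x512 float32, m along the optical axis (not along the pixel's ray), 0 where there is no reading.
- imaging.camera_params(name): a dict with "camera_matrix" (3x3 intrinsics, pixels), "view" (4x4, takes a point from world to camera coordinates). Camera axes: x right, y up, looking along -z (the intrinsics and any distortion apply to the point x, -y, -z); pixel columns grow to the right and rows downward; lengths in m; the calibration is good to about 2 mm. A picture is of the moment at which its call begins: read the wrist's pose just before it. camera_params takes no time and is no camera call; for the wrist camera it gives the pose at the moment of the call.
- job.finish_job(): hands the job in; it is judged then, once.
The state is a dict: "time": time; "q": joint angles; "joint_velocities": joint speeds; "effort": joint torques, N m; "ee_pos": TCP position; "tool_rot": TCP orientation; "force": force on the tool from outside, world axes, zero at the start; "wrist_torque": the same for the moment, N m; "width": opening from 0.0 (shut) to 1.0 (fully open); "grasp_force": force on a finger pad.
Only numpy, scipy, OpenCV 4.12 (cv2) and the standard library are available. Lean on these libraries where they do the work, as an engineer would, in place of code of your own. Each camera call takes 0.05 s, during which the arm holds its last target. There are 200 camera calls.

## Working session

There is one attempt and no reset: what is moved stays moved. The work goes in short steps, Python scripts to look and compute and a shell command to move; the robot and the scene stay as the last step left them, time stands still between calls to the robot, and variables do not carry over. Pictures are saved under pics/ and viewed, at most 10 in all, crops included, and the job is handed in when it is done.

```bash
ls; mkdir -p pics
cat > h.py <<'E'
import numpy as np, cv2
from bench import arm, imaging, job
def grab(n):
    p=imaging.camera_params(n); im,d=imaging.grab_frame(n)
    return im,d,np.array(p["camera_matrix"]),np.array(p["view"])
def cloud(d,K,V):
    h,w=d.shape; u,v=np.meshgrid(np.arange(w),np.arange(h))
    x=(u-K[0,2])/K[0,0]*d; y=(v-K[1,2])/K[1,1]*d
    c=np.stack([x,-y,-d],-1); R=V[:3,:3]; t=V[:3,3]
    P=(c-t)@R; P[d==0]=np.nan
    return P
def ray(u,v,K,V,z):
    c=np.array([(u-K[0,2])/K[0,0],-(v-K[1,2])/K[1,1],-1]); R=V[:3,:3]
    o=-R.T@V[:3,3]; dr=R.T@c
    return o+dr*(z-o[2])/dr[2]
def proj(P,K,V):
    c=V[:3,:3]@np.array(P)+V[:3,3]; return K[0,0]*c[0]/-c[2]+K[0,2],K[1,1]*-c[1]/-c[2]+K[1,2]
E
python3 - <<'E'
from h import *
s=arm.state(); print(s)
for n in ("scene","top"):
    im,d,K,V=grab(n); np.savez(n+".npz",im=im,d=d,K=K,V=V)
    cv2.imwrite(f"pics/{n}0.png",cv2.resize(im[:,:,::-1],(768,576)))
    print(n,K.tolist(),(-V[:3,:3].T@V[:3,3]).round(3))
E
```

```text
pics
{'time': 0.0, 'q': array([-53.38734541,  28.75469277, -24.45238258,  88.89195087,
        12.64971391,  65.21849849, -12.04994932]), 'joint_velocities': array([ 0.00012533,  0.02738843, -0.08722904, -0.08430916,  0.02857581,
       -0.01267087,  0.04687239]), 'effort': array([ 1.37246636e-03, -5.66589367e+01, -5.81555441e+00, -2.79104054e+01,
       -6.85937307e-02,  3.11048271e-02,  1.80524598e-04]), 'ee_pos': array([0.2383522 , 0.60396652, 0.2256637 ]), 'tool_rot': array([-1.79888050e+02, -4.86776994e-03,  1.58468832e+02]), 'force': array([ 0.28635654, -0.23925835,  0.02865171]), 'wrist_torque': array([ 0.00369819, -0.00734779, -0.06327837]), 'grasp_force': 0.0, 'width': 1.0011525671907333}
scene [[471.2205082348032, 0.0, 255.9863588845415], [0.0, 471.2205082348032, 193.11496261792766], [0.0, 0.0, 1.0]] [1.193 0.556 1.218]
top [[471.5447194180751, 0.0, 243.32130508564546], [0.0, 471.5447194180751, 192.42976066581264], [0.0, 0.0, 1.0]] [0.421 0.003 1.41 ]
```

View pics/scene0.png

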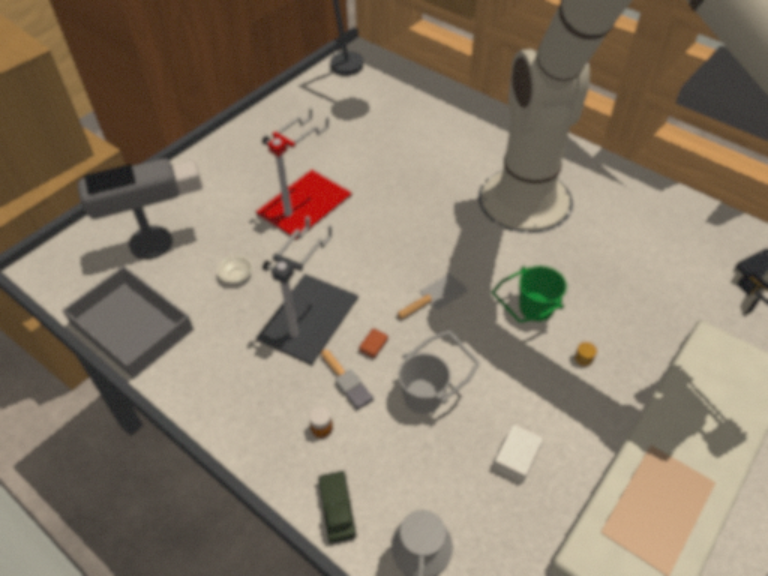

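View pics/top0.png

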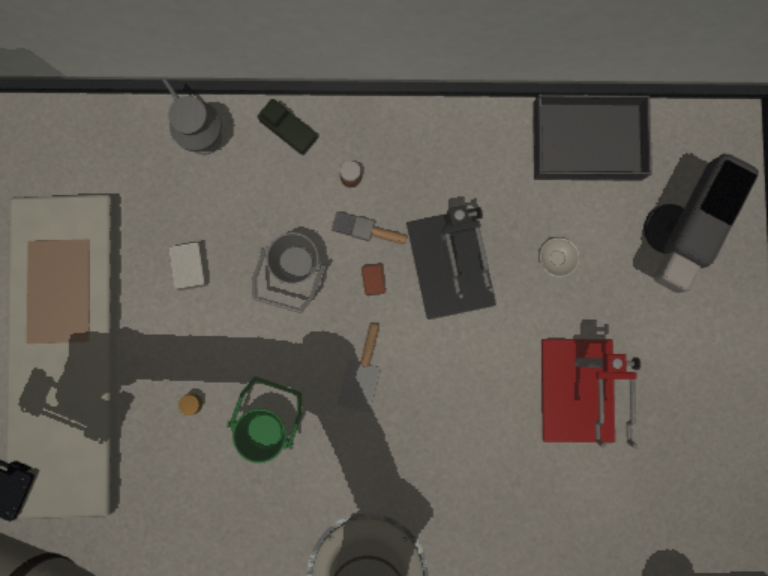

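Top picture (768×576): the candidates for the pail are the grey-steel pail (293,260), the green look-alike (260,432) and a grey mug or pot (195,120). The candidates for the hanger are the grey one (base at 452,265, tips near 460,296 and 490,290) and the red one (590,390). I choose the steel pail and the grey hanger. Next I'll measure both and take a close crop.

Run:
```python
from h import *
T=np.load("top.npz"); im,d,K,V=T["im"],T["d"],T["K"],T["V"]; P=cloud(d,K,V)
cv2.imwrite("pics/crop1.png",cv2.resize(im[120:225,155:345,::-1],(760,420),interpolation=cv2.INTER_CUBIC))
def reg(u0,u1,v0,v1,z0,z1):
    q=P[v0:v1,u0:u1].reshape(-1,3); q=q[~np.isnan(q[:,0])]; return q[(q[:,2]>z0)&(q[:,2]<z1)]
r=reg(160,225,150,190,.076,.1); print("rim",len(r))
A=np.c_[2*r[:,:2],np.ones(len(r))]; s=np.linalg.lstsq(A,(r[:,:2]**2).sum(1),rcond=None)[0]
print("centre",s[:2],np.sqrt(s[2]+s[0]**2+s[1]**2),r[:,2].mean())
b=reg(160,225,185,215,.055,.09); print("bail",len(b),b.min(0),b.max(0))
print(b[::6].round(3).tolist())
h=reg(270,340,125,210,.17,.28); print("hang",len(h)); print(h[::5].round(3).tolist())
bp=reg(265,335,130,220,.006,.02); rc=cv2.minAreaRect((bp[:,:2]*1000).astype(np.float32)); print(len(bp),rc)
```

```text
rim 329
centre [0.59135877 0.15206973] 0.05363022695822302 0.08432228154357087
bail 83 [0.52059285 0.09442327 0.05589527] [0.56600166 0.22028866 0.08995487]
[[0.562, 0.218, 0.09], [0.566, 0.168, 0.056], [0.56, 0.17, 0.088], [0.56, 0.122, 0.088], [0.556, 0.215, 0.088], [0.558, 0.157, 0.073], [0.558, 0.125, 0.084], [0.555, 0.162, 0.082], [0.555, 0.145, 0.084], [0.555, 0.102, 0.086], [0.551, 0.144, 0.088], [0.549, 0.102, 0.087], [0.541, 0.102, 0.086], [0.532, 0.11, 0.089]]
hang 616
[[0.674, -0.154, 0.222], [0.672, -0.144, 0.222], [0.672, -0.156, 0.224], [0.673, -0.185, 0.216], [0.668, -0.141, 0.226], [0.668, -0.153, 0.226], [0.67, -0.182, 0.221], [0.666, -0.138, 0.223], [0.665, -0.15, 0.231], [0.666, -0.164, 0.226], [0.666, -0.132, 0.212], [0.664, -0.143, 0.225], [0.662, -0.155, 0.235], [0.665, -0.175, 0.217], [0.664, -0.187, 0.226], [0.661, -0.138, 0.225], [0.659, -0.15, 0.232], [0.661, -0.164, 0.226], [0.663, -0.178, 0.218], [0.662, -0.19, 0.22], [0.659, -0.141, 0.221], [0.656, -0.152, 0.235], [0.66, -0.168, 0.216], [0.661, -0.181, 0.212], [0.657, -0.134, 0.215], [0.654, -0.145, 0.234
[... 1729 characters left out ...]
23], [0.566, -0.141, 0.222], [0.567, -0.197, 0.223], [0.565, -0.193, 0.213], [0.561, -0.146, 0.225], [0.559, -0.141, 0.222], [0.561, -0.197, 0.205], [0.556, -0.148, 0.226], [0.554, -0.144, 0.216], [0.556, -0.203, 0.2], [0.553, -0.199, 0.206], [0.551, -0.197, 0.206], [0.548, -0.149, 0.202], [0.545, -0.146, 0.202], [0.546, -0.203, 0.202], [0.543, -0.2, 0.201], [0.54, -0.15, 0.207], [0.537, -0.148, 0.208], [0.537, -0.203, 0.214], [0.535, -0.2, 0.204], [0.532, -0.148, 0.206], [0.531, -0.203, 0.228], [0.528, -0.203, 0.227], [0.524, -0.15, 0.214], [0.52, -0.15, 0.227], [0.518, -0.156, 0.222]]
2643 ((605.7943115234375, -158.2537841796875), (269.7943115234375, 203.2698974609375), 1.7323182821273804)
```

View pics/crop1.png

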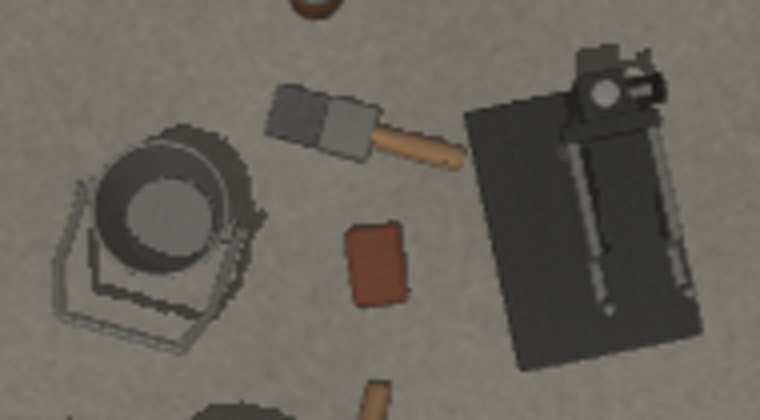

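The crop (4× from 155,120) shows the steel pail, its bail flat towards the robot with the crown from (60,312) to (183,345), and the grey hanger's prong tips at (608,308) and (688,292). The choice is confirmed.

```bash
cat >> h.py <<'E'
from scipy.spatial.transform import Rotation as Ro
def goto(p,yaw=None,s=None):
    s=s or arm.state(); R=Ro.from_euler('xyz',s['tool_rot'],degrees=True)
    print("slide mm",(R.inv().apply(np.array(p)-s['ee_pos'])*1000).round(1), "q",np.round(s['q'],0))
    if yaw is not None:
        R2=Ro.from_euler('xyz',[180,0,yaw],degrees=True); print("angular rad",(R.inv()*R2).as_rotvec().round(3))
E
python3 - <<'E'
from h import *
T=np.load("top.npz"); K,V=T["K"],T["V"]
a=ray(170,198,K,V,.076); b=ray(200.75,206.25,K,V,.076); m=(a+b)/2; e=a-b
print(a,b,m,np.linalg.norm(e),"bar yaw",np.degrees(np.arctan2(e[1],e[0])))
c=np.array([.5914,.1521]); print("dir",(m[:2]-c), np.linalg.norm(m[:2]-c))
s=arm.state(); p=imaging.camera_params("wrist"); W=np.array(p["view"]); R=Ro.from_euler('xyz',s['tool_rot'],degrees=True).as_matrix()
o=-W[:3,:3].T@W[:3,3]; print("cam in tool",R.T@(o-s['ee_pos']),"look",R.T@(-W[2,:3]),"up",R.T@W[1,:3]); print(p["camera_matrix"])
goto([m[0],m[1],.30],75)
E
```

```text
[0.52623094 0.21619137 0.076     ] [0.5036053 0.128408  0.076    ] [0.51491812 0.17229969 0.076     ] 0.09065230408994117 bar yaw 75.54692286933228
dir [-0.07648188  0.02019969] 0.07910439199494051
cam in tool [ 0.07378978  0.00030696 -0.15804443] look [-2.75099287e-01 -1.36074620e-05  9.61415822e-01] up [9.61415668e-01 5.62213415e-04 2.75099251e-01]
[[292.90436478   0.         255.01438705]
 [  0.         292.90436478 193.10350572]
 [  0.           0.           1.        ]]
slide mm [-415.7 -300.3  -73.7] q [-53.  29. -24.  89.  13.  65. -12.]
angular rad [-1.000e-03  1.000e-03  1.457e+00]
```

```bash
python3 -m inch '[{"slide":[-20,-15,-20],"angular":[0,0,0]},{"slide":[-42,-30,-15],"angular":[0,0,0]},{"slide":[-42,-30,-15],"angular":[0,0,0]},{"slide":[-46,-33,-10],"angular":[0,0,0]},{"slide":[-46,-33,0],"angular":[0,0,0]},{"slide":[-46,-33,0],"angular":[0,0,0]},{"slide":[-46,-33,0],"angular":[0,0,0]},{"slide":[-46,-33,0],"angular":[0,0,0]},{"slide":[-42,-30,0],"angular":[0,0,0]},{"slide":[-40,-30,0],"angular":[0,0,0]}]' 91 4
python3 -m inch '[{"slide":[0,0,0],"angular":[0,0,0.18]},{"slide":[0,0,0],"angular":[0,0,0.18]},{"slide":[0,0,0],"angular":[0,0,0.18]},{"slide":[0,0,0],"angular":[0,0,0.18]},{"slide":[0,0,0],"angular":[0,0,0.18]},{"slide":[0,0,0],"angular":[0,0,0.18]},{"slide":[0,0,0],"angular":[0,0,0.18]},{"slide":[0,0,0],"angular":[0,0,0.18]},{"slide":[0,0,0],"angular":[0,0,0]}]'
python3 - <<'E'
from h import *
s=arm.state(); im,d,K,V=grab("wrist"); np.savez("w1.npz",im=im,d=d,K=K,V=V); print(s['ee_pos'],s['tool_rot'],s['force'])
goto([.515,.172,.30],75.5)
cv2.imwrite("pics/w1.png",cv2.resize(im[:,:,::-1],(768,576)))
P=cloud(d,K,V)
m=(P[...,2]>.05)&(P[...,2]<.13); q=P[m]; print(len(q))
for z0,z1 in((.05,.06),(.06,.068),(.068,.08),(.08,.09),(.09,.13)):print(z0,((q[:,2]>z0)&(q[:,2]<z1)).sum())
E
```

```text
time: 1.35
ee_pos: [0.516, 0.1711, 0.2865]
tool_rot: [-180.0, -0.0, 158.5]
force: [1.2, -0.1, 0.0]
width: 0.991
grasp_force: 0.0
time: 2.48
ee_pos: [0.5151, 0.1729, 0.2863]
tool_rot: [-180.0, 0.0, 76.1]
force: [1.2, -0.3, 0.4]
width: 0.989
grasp_force: 0.0
[0.51511113 0.17288212 0.28634132] [-1.79965511e+02  2.94563821e-02  7.60661126e+01] [ 1.22390958 -0.34230045  0.37721903]
slide mm [ -1.    0.1 -13.6] q [-20.  13.  -2. 101.   1.  66. -36.]
angular rad [-0.001  0.     0.012]
8900
0.05 1602
0.06 863
0.068 2978
0.08 2593
0.09 864
```

View pics/w1.png

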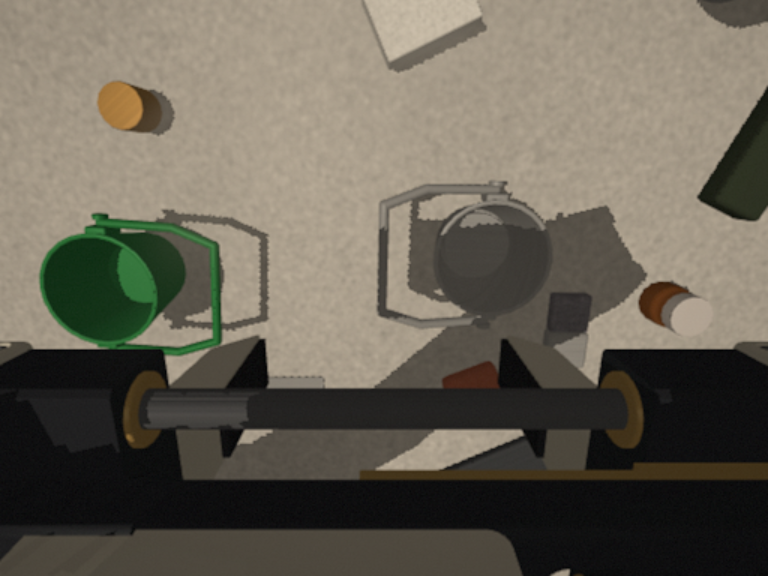

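The wrist picture shows the bail crown running nearly vertical from (383,202) to (381,316), with ears near (497,188) and (483,322).

Run:
```python
from h import *
T=np.load("w1.npz"); d,K,V=T["d"],T["K"],T["V"]; P=cloud(d,K,V)
k=2/3
a=ray(383*k,202*k,K,V,.074); b=ray(381*k,316*k,K,V,.074); e=a-b
e1=ray(497*k,188*k,K,V,.076); e2=ray(483*k,322*k,K,V,.076)
print("ends",a,b,"mid",(a+b)/2,np.linalg.norm(e),"yaw",np.degrees(np.arctan2(e[1],e[0])))
print("ears",e1,e2,(e1+e2)/2,"sep",np.linalg.norm(e1-e2),"crown-ear",np.linalg.norm((a+b)[:2]/2-(e1+e2)[:2]/2))
for v in range(136,212,8):
    w=P[v,250:260]; i=np.nanargmax(w[:,2]); j=w[:,2]>.05; print(v,w[i].round(4),j.sum(),w[j].mean(0).round(4))
q=P[110:225,280:375].reshape(-1,3); q=q[(q[:,2]>.081)&(q[:,2]<.09)]
A=np.c_[2*q[:,:2],np.ones(len(q))]; s=np.linalg.lstsq(A,(q[:,:2]**2).sum(1),rcond=None)[0]
print("rim",len(q),s[:2],np.sqrt(s[2]+s[0]**2+s[1]**2))
```

```text
ends [0.52624924 0.21544192 0.074     ] [0.50039092 0.11872303 0.074     ] mid [0.51332008 0.16708247 0.074     ] 0.10011591749611394 yaw 75.03174292789386
ears [0.61946632 0.20404986 0.076     ] [0.58738643 0.09202665 0.076     ] [0.60342637 0.14803825 0.076     ] sep 0.1165260368066394 crown-ear 0.0920968296496453
136 [0.526  0.2162 0.1001] 7 [0.5271 0.2158 0.0991]
144 [0.5261 0.2067 0.1007] 7 [0.5249 0.2068 0.0991]
152 [0.5216 0.1981 0.0999] 7 [0.5227 0.1977 0.0989]
160 [0.5205 0.1888 0.1009] 6 [0.5198 0.1887 0.0995]
168 [0.5181 0.1794 0.1006] 6 [0.5175 0.1794 0.0996]
176 [0.5158 0.17   0.1005] 7 [0.5145 0.1699 0.0989]
184 [0.5134 0.1605 0.1013] 7 [0.5121 0.1603 0.0991]
192 [0.5098 0.1508 0.1002] 7 [0.5097 0.1503 0.0985]
200 [0.5085 0.1407 0.1007] 6 [0.5066 0.1408 0.0994]
208 [0.5036 0.1313 0.1008] 8 [0.5053 0.1302 0.099 ]
rim 1334 [0.59415037 0.15160867] 0.05376330143992572
```

```bash
python3 -m inch '[{"slide":[-1,0,20],"angular":[0,0,0]},{"slide":[0,0,35],"angular":[0,0,0]},{"slide":[0,0,40],"angular":[0,0,0]},{"slide":[0,0,40],"angular":[0,0,0]},{"slide":[0,0,35],"angular":[0,0,0]},{"slide":[0,0,24],"angular":[0,0,0]},{"slide":[0,0,10],"angular":[0,0,0]},{"slide":[0,0,5],"angular":[0,0,0]},{"slide":[0,0,0],"angular":[0,0,0]}]' 28 4
python3 -m inch '[{"slide":[0,0,0],"angular":[0,0,0]},{"slide":[0,0,0],"angular":[0,0,0]},{"slide":[0,0,0],"angular":[0,0,0]},{"slide":[0,0,0],"angular":[0,0,0]},{"slide":[0,0,0],"angular":[0,0,0]}]' 0 4
```

```text
time: 3.65
ee_pos: [0.5156, 0.1721, 0.0782]
tool_rot: [180.0, -0.0, 76.0]
force: [1.2, 0.7, 1.1]
width: 0.304
grasp_force: 0.0
time: 4.28
ee_pos: [0.5145, 0.1721, 0.0776]
tool_rot: [-179.9, 0.0, 76.0]
force: [-2.2, -0.3, 0.8]
width: 0.083
grasp_force: 4.0
```

```bash
python3 -m inch '[{"slide":[0,-1,0],"angular":[0,0,0]},{"slide":[0,0,0],"angular":[0,0,0]},{"slide":[0,0,0],"angular":[0,0,0]}]'
python3 -m inch '[{"slide":[0,2,-6],"angular":[0,0,0]},{"slide":[0,2,-6],"angular":[0,0,0]},{"slide":[0,0,0],"angular":[0,0,0]}]'
```

```text
time: 4.65
ee_pos: [0.5145, 0.1722, 0.0778]
tool_rot: [180.0, -0.0, 76.0]
force: [-1.0, 1.6, -1.0]
width: 0.085
grasp_force: 4.0
time: 5.03
ee_pos: [0.5183, 0.1712, 0.0904]
tool_rot: [180.0, -0.0, 76.0]
force: [-1.6, -0.8, 0.2]
width: 0.082
grasp_force: 4.0
```

```bash
python3 -m inch '[{"slide":[0,1.8,-5.5],"angular":[0,0,0]},{"slide":[0,2.2,-5.5],"angular":[0,0,0]},{"slide":[0,3,-5],"angular":[0,0,0]},{"slide":[0,3.4,-5],"angular":[0,0,0]},{"slide":[0,0,0],"angular":[0,0,0]}]'
python3 - <<'E'
from h import *
for i in range(4):
    s=arm.state(); print(s['force'].round(1), s['ee_pos'].round(4))
E
```

```text
time: 5.65
ee_pos: [0.5287, 0.1686, 0.1112]
tool_rot: [180.0, -0.0, 75.9]
force: [-0.0, -0.2, -0.4]
width: 0.084
grasp_force: 4.0
[-0.  -0.2 -0.4] [0.5287 0.1686 0.1112]
[-0.  -0.2 -0.4] [0.5287 0.1686 0.1112]
[-0.  -0.2 -0.4] [0.5287 0.1686 0.1112]
[-0.  -0.2 -0.4] [0.5287 0.1686 0.1112]
```

```bash
python3 -m inch '[{"slide":[0,4,-4.7],"angular":[0,0,0]},{"slide":[0,4.2,-4.6],"angular":[0,0,0]},{"slide":[0,4.5,-4.2],"angular":[0,0,0]},{"slide":[0,4.8,-4],"angular":[0,0,0]},{"slide":[0,0,0],"angular":[0,0,0]}]'
python3 -m inch '[{"slide":[0,5,-3.5],"angular":[0,0,0]},{"slide":[0,5.3,-3.4],"angular":[0,0,0]},{"slide":[0,5.5,-2.9],"angular":[0,0,0]},{"slide":[0,5.6,-2.6],"angular":[0,0,0]},{"slide":[0,0,0],"angular":[0,0,0]}]'
```

```text
time: 6.28
ee_pos: [0.5455, 0.1649, 0.1289]
tool_rot: [180.0, -0.0, 76.0]
force: [-5.1, 0.9, 3.6]
width: 0.083
grasp_force: 4.0
time: 6.9
ee_pos: [0.5669, 0.1591, 0.1411]
tool_rot: [179.9, -0.0, 75.9]
force: [-3.4, 1.6, 3.3]
width: 0.079
grasp_force: 4.0
```

```bash
python3 -m inch '[{"slide":[0,-1.5,-2],"angular":[0,0,0]},{"slide":[0,0,0],"angular":[0,0,0]},{"slide":[0,0,0],"angular":[0,0,0]}]'
python3 - <<'E'
from h import *
s=arm.state(); im,d,K,V=grab("wrist"); np.savez("w2.npz",im=im,d=d,K=K,V=V)
cv2.imwrite("pics/w2.png",cv2.resize(im[:,:,::-1],(768,576)))
E
```

```text
time: 7.28
ee_pos: [0.5644, 0.1593, 0.1426]
tool_rot: [180.0, 0.0, 76.0]
force: [-1.7, -0.6, 3.2]
width: 0.084
grasp_force: 4.0
```

View pics/w2.png

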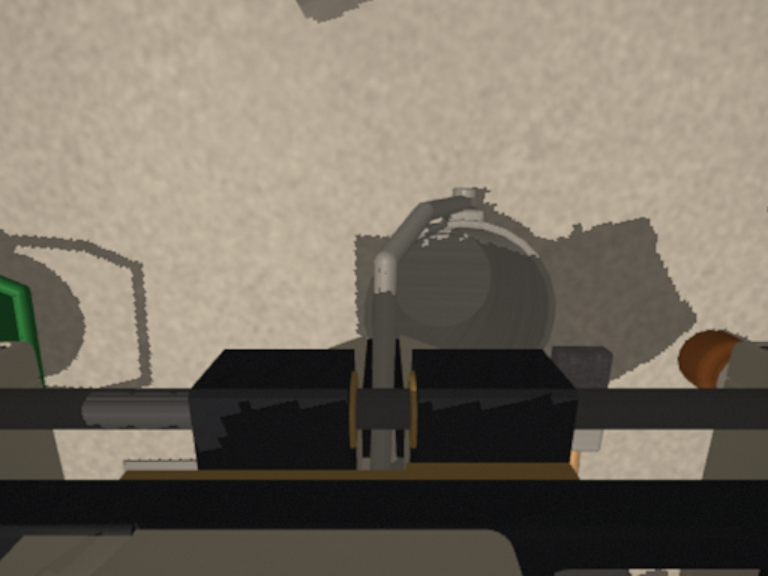

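The picture shows the bail held and part-way up, with the pail standing and the near ear at (465,192). I'll check how far the pail has shifted.

Run:
```python
from h import *
T=np.load("w2.npz"); d,K,V=T["d"],T["K"],T["V"]; k=2/3; P=cloud(d,K,V)
print("ear",ray(465*k,192*k,K,V,.076), np.nanmax(P[124:132,303:318].reshape(-1,3)[:,2]))
q=P[140:225,290:375].reshape(-1,3); q=q[(q[:,2]>.080)&(q[:,2]<.09)]; print(len(q),q.mean(0),q[:,:2].max(0),q[:,2].std())
j=P[165:200,250:262].reshape(-1,3); print("bar",j[j[:,2]>.13].mean(0), j[:,2].max())
```

```text
ear [0.61961662 0.20832005 0.076     ] 0.08998340967691232
1008 [0.63432069 0.17141467 0.08401105] [0.65298216 0.20204849] 0.0015832290667909946
bar [0.57487274 0.19788348 0.16142502] nan
```

```bash
python3 -m inch '[{"slide":[0,0,-2],"angular":[0,0,0]},{"slide":[0,0,0],"angular":[0,0,0]},{"slide":[0,0,0],"angular":[0,0,0]}]'
python3 -m inch '[{"slide":[0,4,-1.5],"angular":[0,0,0]},{"slide":[0,4,-1.5],"angular":[0,0,0]},{"slide":[0,0,0],"angular":[0,0,0]},{"slide":[0,0,0],"angular":[0,0,0]}]'
```

```text
time: 7.7
ee_pos: [0.5645, 0.1594, 0.1443]
tool_rot: [-180.0, 0.0, 76.0]
force: [2.2, -0.9, -4.4]
width: 0.085
grasp_force: 4.0
time: 8.2
ee_pos: [0.5726, 0.1577, 0.1479]
tool_rot: [180.0, -0.0, 76.0]
force: [1.2, -0.3, -1.2]
width: 0.085
grasp_force: 4.0
```

```bash
python3 -m inch '[{"slide":[0,4,-1.2],"angular":[0,0,0]},{"slide":[0,4,-1.1],"angular":[0,0,0]},{"slide":[0,4,-1],"angular":[0,0,0]},{"slide":[0,0,0],"angular":[0,0,0]},{"slide":[0,0,0],"angular":[0,0,0]}]'
python3 -m inch '[{"slide":[0,4,-0.7],"angular":[0,0,0]},{"slide":[0,4,-0.5],"angular":[0,0,0]},{"slide":[0,4,-0.3],"angular":[0,0,0]},{"slide":[0,0,0],"angular":[0,0,0]},{"slide":[0,0,0],"angular":[0,0,0]}]'
```

```text
time: 8.82
ee_pos: [0.5842, 0.1547, 0.1511]
tool_rot: [180.0, -0.0, 76.0]
force: [-0.0, -1.2, -0.2]
width: 0.086
grasp_force: 4.0
time: 9.45
ee_pos: [0.5959, 0.1517, 0.1526]
tool_rot: [180.0, -0.0, 76.0]
force: [-0.2, -1.0, 0.6]
width: 0.087
grasp_force: 4.0
```

```bash
python3 -m inch '[{"slide":[0,4,-0.2],"angular":[0,0,0]},{"slide":[0,4,0],"angular":[0,0,0]},{"slide":[0,0,0],"angular":[0,0,0]},{"slide":[0,0,0],"angular":[0,0,0]},{"slide":[0,0,0],"angular":[0,0,0]}]'
python3 - <<'E'
from h import *
s=arm.state(); im,d,K,V=grab("wrist"); np.savez("w3.npz",im=im,d=d,K=K,V=V); print(s['force'],s['ee_pos'])
im2,d2,K2,V2=grab("scene"); np.savez("s3.npz",im=im2,d=d2,K=K2,V=V2)
a=cv2.resize(im[100:300,180:400,::-1],(440,400)); b=cv2.resize(im2[190:290,240:340,::-1],(400,400)); cv2.imwrite("pics/w3.png",np.hstack([a[:, :400],b]))
E
```

```text
time: 10.07
ee_pos: [0.6033, 0.1499, 0.1525]
tool_rot: [180.0, -0.0, 76.0]
force: [-0.2, -1.0, -0.2]
width: 0.082
grasp_force: 4.0
[-0.17824914 -1.04345618 -0.23177794] [0.60328017 0.14989659 0.15254854]
```

View pics/w3.png

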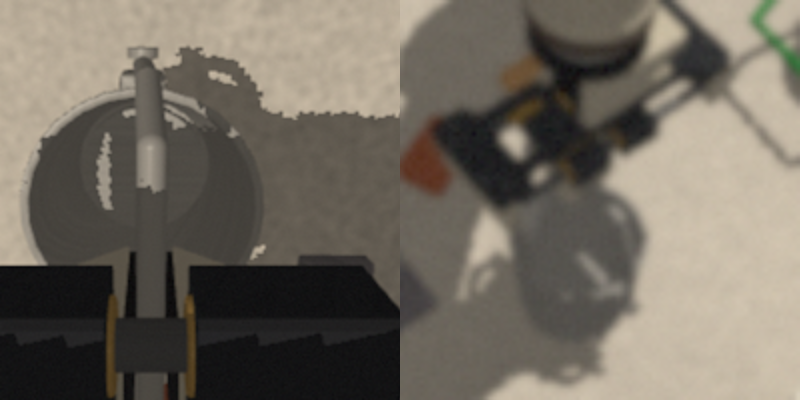

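The left half shows the bail straight upright over the standing pail (ear at 142,50, bar at 150,145). The right half is mostly hidden by the gripper. Next I firm up the grip and lift.

```bash
python3 - <<'E'
from h import *
T=np.load("w3.npz"); P=cloud(T["d"],T["K"],T["V"]); j=P[160:205,246:264].reshape(-1,3); j=j[j[:,2]>.15]; print("bar top",len(j),np.percentile(j[:,2],[50,90,97]),j.mean(0))
E
python3 -m inch '[{"slide":[0,0,0],"angular":[0,0,0]},{"slide":[0,0,0],"angular":[0,0,0]},{"slide":[0,0,-3],"angular":[0,0,0]},{"slide":[0,0,-5],"angular":[0,0,0]},{"slide":[0,0,-6],"angular":[0,0,0]},{"slide":[0,0,-6],"angular":[0,0,0]},{"slide":[0,0,0],"angular":[0,0,0]},{"slide":[0,0,0],"angular":[0,0,0]}]' 0 25
```

```text
bar top 677 [0.16997452 0.17132905 0.17175962] [0.61379171 0.18834015 0.16899349]
time: 11.18
ee_pos: [0.6032, 0.15, 0.1726]
tool_rot: [-180.0, -0.0, 76.0]
force: [0.0, 0.3, -5.8]
width: 0.073
grasp_force: 25.0
```

```bash
python3 -m inch '[{"slide":[0,0,-8],"angular":[0,0,0]},{"slide":[0,0,-14],"angular":[0,0,0]},{"slide":[0,0,-16],"angular":[0,0,0]},{"slide":[0,-5,-16],"angular":[0,0,0]},{"slide":[-2,-10,-14],"angular":[0,0,0]},{"slide":[-5,-18,-6],"angular":[0,0,0]},{"slide":[-6,-24,-2],"angular":[0,0,0]},{"slide":[-6,-24,0],"angular":[0,0,0]},{"slide":[-6,-24,0],"angular":[0,0,0]},{"slide":[-6,-20,0],"angular":[0,0,0]}]'
python3 -m inch '[{"slide":[-6,-15,0],"angular":[0,0,0]},{"slide":[-20,-5,0],"angular":[0,0,0]},{"slide":[-28,5,0],"angular":[0,0,0]},{"slide":[-32,8,0],"angular":[0,0,0]},{"slide":[-32,8,0],"angular":[0,0,0]},{"slide":[-32,8,0],"angular":[0,0,0]},{"slide":[-32,8,0],"angular":[0,0,0]},{"slide":[-28,6,0],"angular":[0,0,0]},{"slide":[-22,4,0],"angular":[0,0,0]},{"slide":[-14,2,0],"angular":[0,0,0]}]'
python3 - <<'E'
from h import *
goto([.455,-.19,.2475],101.5)
E
```

```text
time: 12.42
ee_pos: [0.4726, 0.1503, 0.2493]
tool_rot: [-180.0, -0.0, 76.0]
force: [-0.5, 0.1, -5.8]
width: 0.075
grasp_force: 25.0
time: 13.68
ee_pos: [0.4424, -0.098, 0.2488]
tool_rot: [180.0, 0.0, 75.8]
force: [0.8, 0.4, -5.8]
width: 0.076
grasp_force: 25.0
slide mm [-86.1  34.8   1.4] q [ -0.   5.  10. 115.  -1.  60.  -4.]
angular rad [ 0.     0.001 -0.448]
```

```bash
python3 -m inch '[{"slide":[-14,6,0],"angular":[0,0,0]},{"slide":[-20,8,0],"angular":[0,0,0]},{"slide":[-22,8,0],"angular":[0,0,0]},{"slide":[-18,8,0],"angular":[0,0,0]},{"slide":[-12,5,0],"angular":[0,0,0]},{"slide":[0,0,0],"angular":[0,0,-0.06]},{"slide":[0,0,0],"angular":[0,0,-0.11]},{"slide":[0,0,0],"angular":[0,0,-0.11]},{"slide":[0,0,0],"angular":[0,0,-0.11]},{"slide":[0,0,0],"angular":[0,0,-0.06]}]'
python3 -m inch '[{"slide":[0,0,0],"angular":[0,0,0]},{"slide":[0,0,0],"angular":[0,0,0]}]'
python3 - <<'E'
from h import *
s=arm.state(); im,d,K,V=grab("wrist"); np.savez("w4.npz",im=im,d=d,K=K,V=V); print(s['force'],s['ee_pos'],s['tool_rot'])
im2,d2,K2,V2=grab("top"); np.savez("t4.npz",im=im2,d=d2,K=K2,V=V2)
a=cv2.resize(im[:,:,::-1],(512,384)); b=cv2.resize(im2[120:248,250:346,::-1],(288,384)); cv2.imwrite("pics/w4.png",np.hstack([a,b]))
E
```

```text
time: 14.92
ee_pos: [0.4562, -0.1869, 0.2485]
tool_rot: [-180.0, -0.0, 102.0]
force: [-0.3, 0.2, -6.6]
width: 0.077
grasp_force: 25.0
time: 15.18
ee_pos: [0.4561, -0.1873, 0.2485]
tool_rot: [-180.0, -0.0, 101.7]
force: [0.6, 0.1, -6.6]
width: 0.083
grasp_force: 25.0
[ 0.63769078  0.06060289 -6.56840181] [ 0.45611837 -0.18733096  0.24854891] [-1.79996302e+02 -8.88014928e-03  1.01700720e+02]
```

View pics/w4.png

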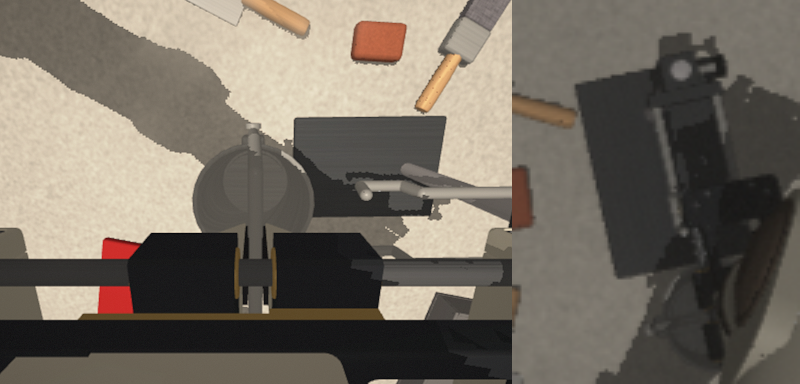

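Left is the wrist view. The pail hangs level from the grip, and the hanger's left prong is visible with its tip at (365,194), dip at (370–400,187) and arm running to the right. Right is the top view, where the arm hides the prong tips. I'll measure the prong from the depth.

Run:
```python
from h import *
T=np.load("w4.npz"); P=cloud(T["d"],T["K"],T["V"])
p0=np.array([.45612,-.18733]); R=Ro.from_euler('xyz',[180,0,101.7],degrees=True).as_matrix()
q=P[170:206,345:512].reshape(-1,3); q=q[(q[:,2]>.18)&(q[:,2]<.26)]
t=np.c_[(q[:,:2]-p0)@R[:2,:2],q[:,2]]*1000   # tool x, tool y, world z
for y in range(56,180,4):
    m=abs(t[:,1]-y)<2
    if m.sum()>3: print(y,m.sum(),"x med %.1f"%np.median(t[m,0]),"z50 %.1f z95 %.1f"%(np.median(t[m,2]),np.percentile(t[m,2],95)))
j=P[150:215,243:268].reshape(-1,3); j=j[(j[:,2]>.24)]; print("bar",len(j),(j.mean(0)-[*p0,0]),np.percentile(j[:,2],[90,97]))
b=P[119:160,296:430].reshape(-1,3); b=b[(b[:,2]>.005)&(b[:,2]<.02)]; tb=(b[:,:2]-p0)@R[:2,:2]*1000; print("base",len(b),np.percentile(tb,[0.3,99.7],axis=0),cv2.minAreaRect(tb.astype(np.float32)))
```

```text
68 14 x med 20.5 z50 223.0 z95 224.7
72 146 x med 22.0 z50 222.5 z95 226.1
76 70 x med 23.8 z50 216.4 z95 226.1
80 21 x med 23.7 z50 202.0 z95 204.9
84 53 x med 21.8 z50 203.3 z95 204.6
88 64 x med 21.4 z50 203.3 z95 204.5
92 56 x med 21.5 z50 203.5 z95 204.3
96 63 x med 21.7 z50 202.9 z95 204.5
100 62 x med 21.4 z50 203.1 z95 204.3
104 110 x med 21.4 z50 204.6 z95 212.0
108 196 x med 22.3 z50 216.2 z95 223.1
112 89 x med 22.3 z50 222.8 z95 224.4
116 75 x med 21.4 z50 223.0 z95 224.6
120 75 x med 22.0 z50 223.0 z95 224.3
124 75 x med 22.1 z50 223.2 z95 224.7
128 76 x med 22.3 z50 223.2 z95 224.4
132 71 x med 22.0 z50 223.2 z95 224.2
136 74 x med 22.1 z50 223.2 z95 224.6
140 75 x med 22.8 z50 223.1 z95 224.6
144 71 x med 22.0 z50 223.2 z95 224.5
148 76 x med 22.3 z50 223.2 z95 224.5
152 70 x med 22.1 z50 223.1 z95 224.5
156 76 x med 22.5 z50 223.1 z95 224.5
160 73 x med 22.3 z50 223.2 z95 224.3
164 71 x med 22.2 z50 223.3 z95 224.7
168 32 x med 22.6 z50 222.6 z95 224.2
bar 1013 [-0.0072152   0.03828183  0.26334153] [0.26726055 0.26773593]
base 5476 [[  9.33951262  54.86279249]
 [ 62.09233665 233.71879691]] ((35.573787689208984, 145.13616943359375), (53.064781188964844, 182.2616424560547), 0.02393997460603714)
```

```bash
python3 -m inch '[{"slide":[-1,6,0],"angular":[0,0,0]},{"slide":[-1,12,0],"angular":[0,0,0]},{"slide":[-1,14,0],"angular":[0,0,0]},{"slide":[-1,14,0],"angular":[0,0,0]},{"slide":[0,14,0],"angular":[0,0,0]},{"slide":[0,14,0],"angular":[0,0,0]},{"slide":[0,11,0],"angular":[0,0,0]},{"slide":[0,6,0],"angular":[0,0,0]},{"slide":[0,0,0],"angular":[0,0,0]},{"slide":[0,0,0],"angular":[0,0,0]}]'
python3 -m inch '[{"slide":[0,0,5],"angular":[0,0,0]},{"slide":[0,0,7],"angular":[0,0,0]},{"slide":[0,0,7],"angular":[0,0,0]},{"slide":[0,0,5],"angular":[0,0,0]},{"slide":[0,0,4],"angular":[0,0,0]},{"slide":[0,0,0],"angular":[0,0,0]},{"slide":[0,0,0],"angular":[0,0,0]}]'
python3 - <<'E'
from h import *
p=np.array([.45612,-.18733]); R=Ro.from_euler('xyz',[180,0,101.7],degrees=True).as_matrix(); t=p+(R[:2,0]*-4+R[:2,1]*91)/1000; print("target",t); goto([*t,.1935],101.7)
im,d,K,V=grab("wrist"); P=cloud(d,K,V); np.savez("w5.npz",im=im,d=d,K=K,V=V)
cv2.imwrite("pics/w5.png",cv2.resize(im[100:300,130:400,::-1],(675,500)))
E
```

```text
time: 16.52
ee_pos: [0.5454, -0.1731, 0.2485]
tool_rot: [-180.0, -0.0, 101.7]
force: [-1.0, -0.5, -5.6]
width: 0.077
grasp_force: 25.0
time: 17.4
ee_pos: [0.5461, -0.1729, 0.2208]
tool_rot: [180.0, 0.0, 101.7]
force: [0.0, -1.0, -6.3]
width: 0.076
grasp_force: 25.0
target [ 0.54604042 -0.17279325]
slide mm [ 0.1 -0.1 27.3] q [  6.  19.  10. 102.  -4.  59.  30.]
angular rad [0.    0.    0.001]
```

View pics/w5.png

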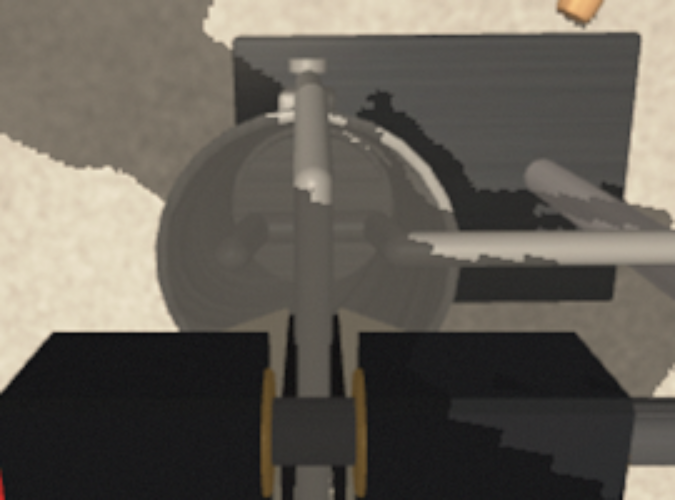

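The picture shows the crown (x≈313) centred over the left prong's dip (265–365), with the tip at (235,248). Now I ease it down.

```bash
python3 -m inch '[{"slide":[0,0,5],"angular":[0,0,0]},{"slide":[0,0,5],"angular":[0,0,0]},{"slide":[0,0,4],"angular":[0,0,0]},{"slide":[0,0,3],"angular":[0,0,0]},{"slide":[0,0,2],"angular":[0,0,0]},{"slide":[0,0,0],"angular":[0,0,0]},{"slide":[0,0,0],"angular":[0,0,0]}]'
python3 -m inch '[{"slide":[0,0,1],"angular":[0,0,0]},{"slide":[0,0,1],"angular":[0,0,0]},{"slide":[0,0,1],"angular":[0,0,0]},{"slide":[0,0,0],"angular":[0,0,0]},{"slide":[0,0,0],"angular":[0,0,0]}]'
python3 -m inch '[{"slide":[0,0,1],"angular":[0,0,0]},{"slide":[0,0,1],"angular":[0,0,0]},{"slide":[0,0,0],"angular":[0,0,0]},{"slide":[0,0,0],"angular":[0,0,0]}]'
```

```text
time: 18.32
ee_pos: [0.5461, -0.1729, 0.2017]
tool_rot: [180.0, 0.0, 101.7]
force: [0.2, -0.2, -6.5]
width: 0.076
grasp_force: 25.0
time: 18.95
ee_pos: [0.5459, -0.1728, 0.1986]
tool_rot: [-180.0, -0.0, 101.7]
force: [0.2, 1.1, -6.0]
width: 0.075
grasp_force: 25.0
time: 19.45
ee_pos: [0.5459, -0.1728, 0.1966]
tool_rot: [-180.0, -0.0, 101.7]
force: [-0.1, 0.1, -5.5]
width: 0.076
grasp_force: 25.0
```

```bash
python3 -m inch '[{"slide":[0,0,1],"angular":[0,0,0]},{"slide":[0,0,0],"angular":[0,0,0]},{"slide":[0,0,0],"angular":[0,0,0]}]'
python3 -m inch '[{"slide":[0,0,1],"angular":[0,0,0]},{"slide":[0,0,0],"angular":[0,0,0]},{"slide":[0,0,0],"angular":[0,0,0]}]'
```

```text
time: 19.82
ee_pos: [0.5459, -0.1728, 0.1956]
tool_rot: [-180.0, -0.0, 101.7]
force: [0.3, 0.8, -6.3]
width: 0.073
grasp_force: 25.0
time: 20.2
ee_pos: [0.5459, -0.1728, 0.1946]
tool_rot: [-180.0, -0.0, 101.7]
force: [-0.3, 0.1, -6.3]
width: 0.075
grasp_force: 25.0
```

```bash
python3 -m inch '[{"slide":[0,0,0.6],"angular":[0,0,0]},{"slide":[0,0,0],"angular":[0,0,0]},{"slide":[0,0,0],"angular":[0,0,0]}]'
```

```text
time: 20.58
ee_pos: [0.546, -0.1728, 0.194]
tool_rot: [-180.0, -0.0, 101.7]
force: [-0.4, -0.9, -6.9]
width: 0.076
grasp_force: 25.0
```

```bash
python3 -m inch '[{"slide":[0,0,0.8],"angular":[0,0,0]},{"slide":[0,0,0],"angular":[0,0,0]},{"slide":[0,0,0],"angular":[0,0,0]}]'
```

```text
time: 20.95
ee_pos: [0.546, -0.1729, 0.1933]
tool_rot: [180.0, 0.0, 101.7]
force: [0.3, -0.1, -4.9]
width: 0.077
grasp_force: 25.0
```

```bash
python3 -m inch '[{"slide":[0,0,0.8],"angular":[0,0,0]},{"slide":[0,0,0],"angular":[0,0,0]},{"slide":[0,0,0],"angular":[0,0,0]}]'
```

```text
time: 21.32
ee_pos: [0.5461, -0.1729, 0.1929]
tool_rot: [180.0, 0.0, 101.7]
force: [-2.7, 1.1, 1.4]
width: 0.075
grasp_force: 25.0
```

Fz went from −6.3 to +1.4 N, so the prongs carry the weight. I'll hold there briefly.

```bash
python3 -m inch '[{"slide":[0,0,-0.3],"angular":[0,0,0]},{"slide":[0,0,0],"angular":[0,0,0]},{"slide":[0,0,0],"angular":[0,0,0]},{"slide":[0,0,0],"angular":[0,0,0]},{"slide":[0,0,0],"angular":[0,0,0]}]'
```

```text
time: 21.95
ee_pos: [0.5461, -0.1729, 0.1929]
tool_rot: [180.0, 0.0, 101.7]
force: [-1.0, 1.0, 3.1]
width: 0.076
grasp_force: 25.0
```

```bash
python3 -m inch '[{"slide":[0,0,-0.5],"angular":[0,0,0]},{"slide":[0,0,0],"angular":[0,0,0]},{"slide":[0,0,0],"angular":[0,0,0]},{"slide":[0,0,0],"angular":[0,0,0]}]'
```

```text
time: 22.45
ee_pos: [0.546, -0.1729, 0.1931]
tool_rot: [180.0, 0.0, 101.7]
force: [0.8, -0.9, -1.4]
width: 0.072
grasp_force: 25.0
```

```bash
python3 -m inch '[{"slide":[0,0,0],"angular":[0,0,0]},{"slide":[0,0,0],"angular":[0,0,0]},{"slide":[0,0,0],"angular":[0,0,0]}]' 0 4
python3 -m inch '[{"slide":[0,0,0],"angular":[0,0,0]},{"slide":[0,0,0],"angular":[0,0,0]},{"slide":[0,0,0],"angular":[0,0,0]}]' 16
python3 - <<'E'
from h import *
im,d,K,V=grab("wrist"); np.savez("w6.npz",im=im,d=d,K=K,V=V)
cv2.imwrite("pics/w6.png",cv2.resize(im[100:300,130:400,::-1],(675,500)))
E
```

```text
time: 22.82
ee_pos: [0.5459, -0.1729, 0.1931]
tool_rot: [-180.0, 0.0, 101.7]
force: [1.2, 0.1, -1.9]
width: 0.081
grasp_force: 4.0
time: 23.2
ee_pos: [0.5461, -0.1729, 0.1934]
tool_rot: [180.0, 0.0, 101.7]
force: [0.3, 0.2, 0.5]
width: 0.175
grasp_force: 0.0
```

View pics/w6.png

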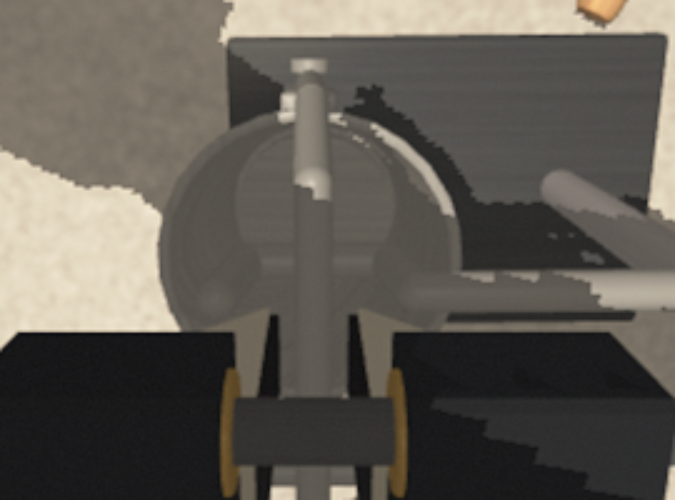

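The picture shows the bar (x≈313) lying in the prong's dip, the pail level, and both pads clear of the bar. I'll retreat straight up.

```bash
python3 -m inch '[{"slide":[0,0,-2],"angular":[0,0,0]},{"slide":[0,0,-5],"angular":[0,0,0]},{"slide":[0,0,-10],"angular":[0,0,0]},{"slide":[0,0,-15],"angular":[0,0,0]},{"slide":[0,0,-20],"angular":[0,0,0]},{"slide":[0,0,-25],"angular":[0,0,0]},{"slide":[0,0,-20],"angular":[0,0,0]},{"slide":[0,0,-10],"angular":[0,0,0]},{"slide":[0,0,0],"angular":[0,0,0]},{"slide":[0,0,0],"angular":[0,0,0]}]' 24
python3 - <<'E'
from h import *
im,d,K,V=grab("wrist")
cv2.imwrite("pics/w7.png",im[:,:,::-1])
E
```

```text
time: 24.5
ee_pos: [0.5455, -0.1727, 0.2995]
tool_rot: [-179.9, -0.0, 101.8]
force: [-0.3, -0.2, -0.1]
width: 0.264
grasp_force: 0.0
```

View pics/w7.png

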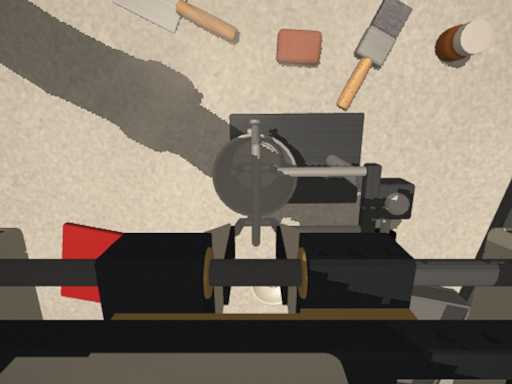

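The picture shows the pail hanging level on the prongs (bar at x≈256, rows 130–240), the gripper clear above it, and the neighbouring items where they were.

```bash
python3 -m inch '[{"slide":[0,0,0],"angular":[0,0,0]},{"slide":[0,0,0],"angular":[0,0,0]},{"slide":[0,0,0],"angular":[0,0,0]},{"slide":[0,0,0],"angular":[0,0,0]}]' >/dev/null; python3 -c "
from bench import job; print(job.finish_job())"
```

```text
the job is handed in; nothing more can be done
None
```

The job is handed in at about 25 s on the robot's clock: the pail hangs level by its bail on both prongs of the grey hanger, eased on until the prongs took its weight, with the gripper clear; the verdict was not shown to me.

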